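# Stack the returned parts pots and press the counter bell

### The job

Two empty parts pots have come back to the stores counter: nest both into the pot standing in the shallow tray, so that all three form one upright stack in the tray, each pot fully home in the one below. Then call the storekeeper to collect them: press the plunger of the desk bell all the way down to its stop and let it spring back up. Leave the other things on the counter where they are.

Things in the scene. Friction and masses are not known exactly. Their poses are not given: they have to be found in the camera images.
- tray: shallow black open tray fixed to the counter, 130 x 130 mm, 18 mm high, walls 4 mm, floor 4 mm thick. Origin at the centre of its underside, x and y along its sides
- pot_base: tapered steel pot, open top, 60 mm high: foot 34 mm across, 58 at 48 mm up, straight rim band 62 across from 49 to 60 mm up; wall 3, inner floor 20 mm above the underside. Three alike, 110 g; nested, each stands 20 mm higher than the one below, 2 mm play all round. Origin: centre of underside, z up its axis. This one starts standing in the tray and is the bottom of the stack
- pot_a: tapered steel pot, open top, 60 mm high: foot 34 mm across, 58 at 48 mm up, straight rim band 62 across from 49 to 60 mm up; wall 3, inner floor 20 mm above the underside. Three alike, 110 g; nested, each stands 20 mm higher than the one below, 2 mm play all round. Origin: centre of underside, z up its axis. One of the two returned pots, standing upright on the open counter
- pot_b: tapered steel pot, open top, 60 mm high: foot 34 mm across, 58 at 48 mm up, straight rim band 62 across from 49 to 60 mm up; wall 3, inner floor 20 mm above the underside. Three alike, 110 g; nested, each stands 20 mm higher than the one below, 2 mm play all round. Origin: centre of underside, z up its axis. The other returned pot, standing upright on the open counter
- bell: desk bell fixed to the counter: black foot 92 mm across, steel dome 82 mm across, dome top 47 mm up with a 13 mm neck to 52 mm. Origin at the centre of its underside, z up. The plunger stands on its axis
- plunger_top (a point): centre of the top of the bell's plunger head, a steel button 20 mm across, 72 mm above the counter when up, 64 mm when pressed to its stop. It springs straight down; about 2 N to start and 5.5 N to reach the stop
- plunger (a joint): travel of the bell's plunger: 0 up, 0.008 m pressed down to its stop; springs back to 0
- jar: closed jar 56 mm across, 75 mm high, a bystander. Origin at the centre of its underside
- parts_bin: blue storage bin 160 x 100 mm, 75 mm high, with small fittings in it, a bystander. Origin at the centre of its underside, long side along x
- carton: white carton 100 x 80 mm, 65 mm high, a bystander. Origin at the centre of its underside
- inlet: red industrial plug inlet, 70 x 70 mm flange lying flat with a round collar upward, 74 mm high in all, a bystander. Origin at the centre of its underside
There are look-alikes about, which are no part of the job. What is shaped like the pot_a but green or yellow is not meant. Leave any purple look-alike of the bell alone.

How it is judged (in metres and radians):
On the way, in this order (a step that is already met when the one before it is completed fails the run):
1. two of the pots are nested fully one in the other (((horizontal distance between pot_a and pot_base below 0.0045 m and z of pot_a in the frame of pot_base between 0.017 and 0.023 m and angle between the z axis of pot_a and the z axis of pot_base, either way round below 0.12 rad) or (horizontal distance between pot_b and pot_base below 0.0045 m and z of pot_b in the frame of pot_base between 0.017 and 0.023 m and angle between the z axis of pot_b and the z axis of pot_base, either way round below 0.12 rad) or (horizontal distance between pot_a and pot_b below 0.0045 m and z of pot_a in the frame of pot_b between 0.017 and 0.023 m and angle between the z axis of pot_a and the z axis of pot_b, either way round below 0.12 rad) or (horizontal distance between pot_b and pot_a below 0.0045 m and z of pot_b in the frame of pot_a between 0.017 and 0.023 m and angle between the z axis of pot_b and the z axis of pot_a, either way round below 0.12 rad))), for 0.2 s.
2. all three pots are nested in one stack on the tray (horizontal distance between pot_base and tray below 0.055 m and z of pot_base in the frame of tray below 0.008 m and angle between pot_base's own z axis and vertical below 0.12 rad and (((horizontal distance between pot_a and pot_base below 0.0045 m and z of pot_a in the frame of pot_base between 0.017 and 0.023 m and angle between the z axis of pot_a and the z axis of pot_base, either way round below 0.12 rad) and (horizontal distance between pot_b and pot_a below 0.0045 m and z of pot_b in the frame of pot_a between 0.017 and 0.023 m and angle between the z axis of pot_b and the z axis of pot_a, either way round below 0.12 rad)) or ((horizontal distance between pot_b and pot_base below 0.0045 m and z of pot_b in the frame of pot_base between 0.017 and 0.023 m and angle between the z axis of pot_b and the z axis of pot_base, either way round below 0.12 rad) and (horizontal distance between pot_a and pot_b below 0.0045 m and z of pot_a in the frame of pot_b between 0.017 and 0.023 m and angle between the z axis of pot_a and the z axis of pot_b, either way round below 0.12 rad)))), for 0.2 s.
3. the bell plunger is pressed down to its stop (over 7 of 8 mm) with the stack standing (all of step 2 and value of joint plunger above 0.007 m), for 0.05 s.
At the end, for the whole second after the job is handed in: The pot of the tray stands upright on the tray floor with both returned pots nested in it and in one another in either order: each centred within 4.5 mm, 17 to 23 mm above the pot below (home is 20) and parallel within 0.12 rad, all at rest; the bell plunger is back up (within 1.5 mm) (all of step 2 and value of joint plunger below 0.0015 m and linear speed of each of pot_a, pot_b, pot_base below 0.03 m/s); the robot touches nothing.
It fails at once if a bystander (jar, blue bin, carton or red inlet) is moved more than 30 mm (distance of any of jar, parts_bin, carton, inlet from where it was at the start of the episode above 0.03 m).
It also fails if it takes over 64 s, if anything falls off the work surface, if the arm or the gripper's body presses on something with over 40 N, if the wrist force passes 120 N, or if a joint passes its speed limit or range.

### The arm

A 7-joint arm with a two-finger parallel gripper is mounted at the origin on the work surface. World frame = base frame: x ahead of the robot, y to its left, z up, the work surface at z = 0. Lengths are in m, angles in degrees, forces in N, time in s.
With the tool pointing down it reaches from about 0.35 to 0.9 m from the base axis. Payload 8.1 kg.
Tool frame: the origin (TCP) lies at the very end of the fingers, on their centre line; the grasp point (between the pads) lies 19 mm behind it; z points along the fingers, y is the line along which they close (so a half turn about z gives the same grasp; the last joint's range is limited). The gripper opens to 92 mm and grips with 3 to 60 N. Pads are 19 mm wide; open, the fingers measure 130 mm over their backs; the gripper's body (75 mm by 190 mm) begins 47 mm behind the grasp point.
Start: joints at [-71.941, 24.895, 1.432, 90.138, -0.665, 64.973, -4.303], TCP at [0.254, 0.571, 0.227] pointing down, gripper open.
Joint ranges: [-149.89, 149.89], [-25.12, 119.58], [-72.63, 75.52], [4.76, 147.25], [-75.54, 255.54], [6.69, 114.76], [-157.13, 157.13]. Speed limits (degrees/s): [127.2, 127.2, 172.46, 172.46, 180, 180, 180].

### API

Orientations are given as [roll, pitch, yaw] about the fixed x, y, z axes, in that order (R = Rz(yaw) Ry(pitch) Rx(roll)).
In Python, from bench import ctrl, get_image, camera_info, ticket, models gives the robot as it stands. The module is installed in compiled form; this text tells all that it offers.
- The arm moves only by the tool apply_moves, never from a script. Its argument "commands" is one flat list of numbers, 6 for each row, row after row: the shift along the tool's x, y, z in mm, then the turn, a rotation vector about the tool's x, y, z in rad. In form: [x, y, z, rx, ry, rz, x, y, z, rx, ry, rz, ...]. A call has 1 to 10 rows; each row is the pose to reach, as a shift and turn from the pose commanded when the call began, along the tool's axes at that moment; what a row does not reach only later rows make up. A row lasts 1/8 s, in which the tool goes at most 62.5 mm and 10.7 degrees, less where a joint would pass 70% of its speed; a pose out of reach is approached as far as the arm can. A call with a gripper value outside its range is refused whole. "hand" is the closure, from -1 (fully open) to 1 (shut), set as the call begins (left out, the last holds). The fingers move at their own pace and stop on an object; "newtons" is the grip in N (left out, the last holds). Time passes only in rows, so rows that repeat a pose let the fingers close. It gives the time, the measured TCP pose, the force, the opening and the grip force at its end, in the units of the state.
- ctrl.observe(): the state, without advancing time (a new reading comes with each control period).
- get_image(name): name is "scene" or "top" or "wrist"; returns (picture, depth): 384x512x3 uint8, red, green, blue; 384x512 float32, m along the optical axis (not along the pixel's ray), 0 where there is no reading.
- camera_info(name): a dict with "fx", "fy", "cx", "cy" (pixels), "k1" (the pictures are not rectified: a ray, as slopes to the right and down, at radius r is drawn at 1 + k1 r^2 times it, then the intrinsics apply), "rvec" (rotation vector, rad) and "tvec" (3), from world to camera coordinates, as OpenCV has them. Camera axes: x right, y down, z forward; pixel columns grow to the right and rows downward; lengths in m; the calibration is good to about 2 mm. A picture is of the moment at which its call begins: read the wrist's pose just before it. camera_info takes no time and is no camera call; for the wrist camera it gives the pose at the moment of the call.
- ticket.close_job(): hands the job in; it is judged then, once.
Trained networks look in the newest picture that a camera, given by its name, has taken for a name from the list of things; names that differ only in an ending like _2 or _b are one class to them, and where a whole thing is asked for, a point or a joint stands for the part that bears it (a point fixed in the world has none). Each returns a list of dicts, best first, with "confidence" (0 to 1); they miss things now and then, are a little off and sometimes report something else, mostly with a low value. They report only what shows in the picture. A call takes as long as a camera call. They do not tell look-alikes from the thing itself.
- models.boxes_of(camera, name): "box" ([left, top, right, bottom] in pixels, round what is visible of it).
- models.masks_of(camera, name): "pixels" (384x512 bool, what is visible of it) and "box" ([left, top, right, bottom] in pixels, round what is visible of it).
- models.landmark_of(camera, name): "position" ([column, row] in pixels: a listed point, or the origin of a listed thing).
The state is a dict: "t": time; "qpos": joint angles; "qvel": joint speeds; "joint_torque": joint torques, N m; "position": TCP position; "orientation": TCP orientation; "wrist_force": force on the tool from outside, world axes, zero at the start; "wrist_torque": the same for the moment, N m; "opening": finger opening in m; "grasp_force": force on a finger pad.
Only numpy, scipy, OpenCV 4.12 (cv2) and the standard library are available. Lean on these libraries where they do the work, as an engineer would, in place of code of your own. Each camera call takes 0.05 s, during which the arm holds its last target. There are 200 camera calls.

## Working session

There is one attempt and no reset: what is moved stays moved. The work goes in short steps, Python scripts to look and compute and a tool call to move; the robot and the scene stay as the last step left them, time stands still between calls to the robot, and variables do not carry over. Pictures are saved under pics/ and viewed, at most 10 in all, crops included, and the job is handed in when it is done.

Besides the shell and the picture viewer there is one more tool, called as name(argument=value, ...), one argument or row to a line, values as JSON. apply_moves: Moves the arm, as the interface text tells. Its arguments: {"type":"object","properties":{"commands":{"type":"array"},"hand":{"type":"number"},"newtons":{"type":"number"}},"required":["commands"]}

```bash
mkdir -p pics; cat > h.py <<'E'
import numpy as np, cv2
from bench import ctrl,get_image,camera_info,ticket,models
from scipy.spatial.transform import Rotation as R
def save(name,im): cv2.imwrite('pics/'+name+'.png',im[:,:,::-1])
def cloud(cam,info,depth):
    K=np.array([[info['fx'],0,info['cx']],[0,info['fy'],info['cy']],[0,0,1]])
    v,u=np.mgrid[:384,:512]
    p=np.stack([u,v],-1).reshape(-1,1,2).astype(np.float64)
    s=cv2.undistortPoints(p,K,np.array([info['k1'],0,0,0.])).reshape(384,512,2)
    P=np.dstack([s*depth[...,None],depth])
    Rm=R.from_rotvec(np.ravel(info['rvec'])).as_matrix()
    return (P-np.ravel(info['tvec']))@Rm
E
python3 - <<'E'
from h import *
s=ctrl.observe();print({k:np.round(v,3).tolist() for k,v in s.items()})
for c in ['top','scene']:
    i=camera_info(c);im,d=get_image(c);save(c+'0',im)
    P=cloud(c,i,d);np.savez(c+'0.npz',im=im,d=d,P=P)
    print(c,i)
    for n in ['pot_a','bell','tray','plunger_top','jar','carton','inlet','parts_bin']:
        for m in models.masks_of(c,n):
            k=m['pixels']&(d>0);q=P[k]
            if len(q)==0: continue
            t=q[q[:,2]>q[:,2].max()-.012]
            print(n,round(m['confidence'],2),np.round(m['box']).tolist(),'max',np.round(q.max(0),3),'min',np.round(q.min(0),3),'topmid',np.round((t.max(0)+t.min(0))/2,3),'col',np.median(im[k],0))
E
```

```text
{'t': 0.0, 'qpos': [-71.942, 24.937, 1.431, 90.188, -0.665, 64.972, -4.303], 'qvel': [-0.023, -0.031, -0.091, -0.087, -0.009, -0.018, -0.102], 'joint_torque': [-0.001, -66.787, 0.984, -31.446, -0.061, 0.043, 0.0], 'position': [0.253, 0.571, 0.226], 'orientation': [-179.912, 0.008, 156.06], 'wrist_force': [0.648, -1.134, 0.901], 'wrist_torque': [-0.013, -0.044, 0.051], 'grasp_force': 0.0, 'opening': 0.092}
top {'fx': 408.4797037157759, 'fy': 408.4797037157759, 'cx': 261.33801735331485, 'cy': 187.37405575288497, 'k1': 0.012605246319982225, 'rvec': array([ 2.14719831, -2.14156071,  0.1189085 ]), 'tvec': array([0.02390662, 0.57182208, 1.26182253])}
pot_a 0.83 [244.0, 248.0, 265.0, 267.0] max [0.39  0.075 0.064] min [ 0.33   0.01  -0.004] topmid [0.359 0.039 0.058] col [ 64. 111.  51.]
pot_a 0.73 [264.0, 159.0, 283.0, 177.0] max [0.657 0.017 0.062] min [ 0.598 -0.04   0.012] topmid [ 0.627 -0.012  0.057] col [110.5 100.   89. ]
pot_a 0.64 [279.0, 245.0, 304.0, 264.0] max [ 0.391 -0.034  0.062] min [ 0.33  -0.094 -0.005] topmid [ 0.362 -0.065  0.057] col [138.  130.   15.5]
pot_a 0.55 [266
[... 3058 characters left out ...]
jar 0.67 [279.0, 236.0, 297.0, 265.0] max [0.81  0.115 0.078] min [0.756 0.061 0.007] topmid [0.78  0.088 0.072] col [80. 71. 53.]
carton 0.65 [70.0, 200.0, 118.0, 236.0] max [ 0.598 -0.405  0.069] min [ 0.402 -0.525 -0.004] topmid [ 0.535 -0.462  0.063] col [129. 116.  90.]
carton 0.19 [279.0, 173.0, 331.0, 207.0] max [0.579 0.322 0.022] min [ 0.409  0.161 -0.002] topmid [0.499 0.242 0.016] col [17. 15. 15.]
inlet 0.63 [208.0, 243.0, 234.0, 275.0] max [ 0.802 -0.058  0.077] min [ 0.706 -0.142 -0.004] topmid [ 0.758 -0.099  0.071] col [103.5   8.    1.5]
parts_bin 0.64 [346.0, 158.0, 396.0, 194.0] max [0.583 0.571 0.08 ] min [ 0.41   0.417 -0.001] topmid [0.525 0.472 0.075] col [ 6. 29. 63.]
```

```bash
python3 - <<'E'
from h import *
z=np.load('top0.npz');im=z['im'];P=z['P']
cv2.imwrite('pics/t1.png',cv2.resize(im[90:290,80:450],None,fx=2.1,fy=2.1,interpolation=cv2.INTER_CUBIC)[:,:,::-1])
def rim(c):
    k=(np.hypot(P[...,0]-c[0],P[...,1]-c[1])<.045)&(P[...,2]>.048)&(P[...,2]<.085)
    q=P[k]; (x,y),r=cv2.minEnclosingCircle(np.float32(q[:,:2])); print(c,len(q),x,y,r,np.median(q[:,2]))
for c in [(.627,-.012),(.468,-.008),(.495,.23),(.512,-.222)]: rim(c)
E
```

```text
(0.627, -0.012) 80 0.6275449991226196 -0.011647835373878479 0.03086177445948124 0.0568822852584179
(0.468, -0.008) 84 0.46813997626304626 -0.009558296762406826 0.03066863678395748 0.05611841856356285
(0.495, 0.23) 58 0.5096441507339478 0.24789564311504364 0.030072640627622604 0.059567407462795596
(0.512, -0.222) 36 0.512295126914978 -0.2207791656255722 0.009937655180692673 0.0715200239817497
```

View pics/t1.png

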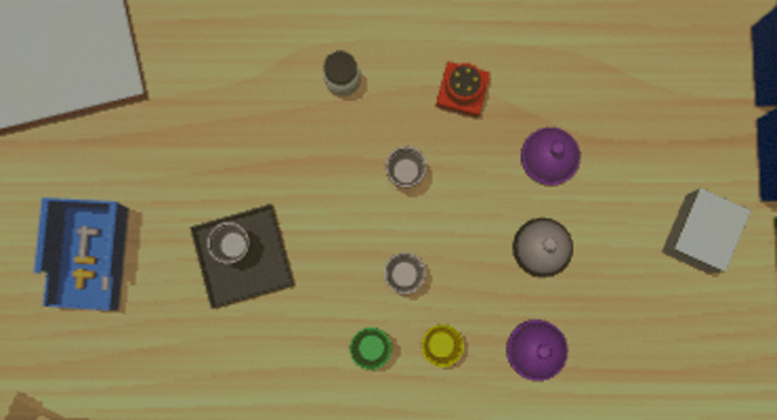

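The two free steel pots are in crop pixels (405,167) and (405,273). The tray with its pot is at (230,243), and the steel bell is at (543,247), between two purple look-alikes.

```bash
cat >> h.py <<'E'
def to(x,y,z,yaw=180):
    s=ctrl.observe();R0=R.from_euler('xyz',s['orientation'],degrees=True)
    d=R0.inv().apply(np.array([x,y,z])-s['position'])*1000
    r=(R0.inv()*R.from_euler('xyz',[180,0,yaw],degrees=True)).as_rotvec()
    print('t',round(s['t'],2),'pos',np.round(s['position'],4),'F',np.round(s['wrist_force'],1),'op',round(s['opening'],4),'go',np.round(d,1).tolist(),np.round(r,3).tolist())
def wrist(name=None):
    i=camera_info('wrist');im,d=get_image('wrist')
    if name: save(name,im)
    return im,d,cloud('wrist',i,d)
def ring(P,c,zl,zh,rad=.045):
    k=(np.hypot(P[...,0]-c[0],P[...,1]-c[1])<rad)&(P[...,2]>zl)&(P[...,2]<zh)
    q=P[k]
    if len(q)<10: print('few',len(q));return
    (x,y),r=cv2.minEnclosingCircle(np.float32(q[:,:2]));print(c,len(q),'ctr',round(x,4),round(y,4),'r',round(r,4),'zmax',np.round(np.percentile(q[:,2],[5,50,98]),4))
E
python3 -c "
from h import *
to(.511,.249,.227)"
```

```text
t 0.9 pos [0.2536 0.5712 0.2268] F [-0.3 -0.1 -0.8] op 0.0916 go [-366.0, -190.1, -0.3] [0.0, -0.0, -0.418]
```

apply_moves(
  commands=[-37,-19,0,0,0,-0.04,-73,-38,0,0,0,-0.08,-110,-57,0,0,0,-0.13,-146,-76,0,0,0,-0.17,-183,-95,0,0,0,-0.21,-220,-114,0,0,0,-0.25,-256,-133,0,0,0,-0.29,-293,-152,0,0,0,-0.34,-330,-171,0,0,0,-0.38,-366,-190,0,0,0,-0.418],
  hand=-1,
)

```text
t: 2.15
position: [0.5118, 0.2479, 0.2269]
orientation: [180.0, 0.0, -179.9]
wrist_force: [0.8, 0.5, -0.7]
opening: 0.0917
grasp_force: 0.0
```

```bash
python3 -c "
from h import *
im,d,P=wrist('w1')
ring(P,(.511,.249),.055,.08)
print(camera_info('wrist'))
to(.628,-.012,.227)"
```

```text
(0.511, 0.249) 510 ctr 0.514 0.2514 r 0.0313 zmax [0.0564 0.0627 0.0645]
{'fx': 276.3253734039092, 'fy': 276.3253734039092, 'cx': 249.43806526758488, 'cy': 190.35451659256398, 'k1': 0.002593934924912484, 'rvec': array([-2.0520952 , -2.04644151, -0.32637293]), 'tvec': array([-0.2431558, -0.5288019,  0.2306419])}
t 2.2 pos [0.5157 0.2418 0.227 ] F [ 3.3 -4.   0.4] op 0.0917 go [-113.1, -253.5, 1.0] [-0.003, 0.003, -0.003]
```

View pics/w1.png

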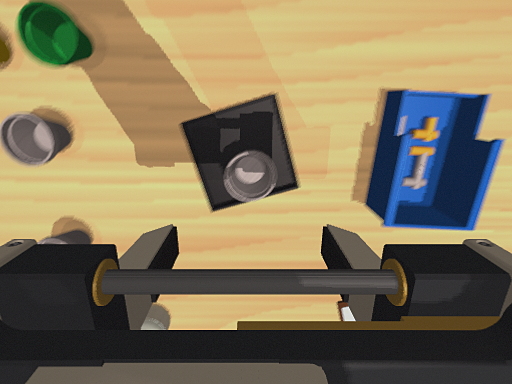

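The wrist view shows the base pot in the tray at about (250,175). The arm was still settling, so I'll measure the base again later when it is at rest.

apply_moves(
  commands=[-13,-29,0,0,0,0,-26,-58,0,0,0,0,-41,-91,0,0,0,0,-56,-124,0,0,0,0,-71,-157,0,0,0,0,-86,-190,0,0,0,0,-101,-223,0,0,0,0,-112,-250,0,0,0,0,-117,-261,0,0,0,0,-117,-261,0,0,0,0],
)

```text
t: 3.45
position: [0.6281, -0.012, 0.2266]
orientation: [180.0, -0.0, 180.0]
wrist_force: [-0.7, 0.2, -0.3]
opening: 0.0916
grasp_force: 0.0
```

apply_moves(
  commands=[0,0,20,0,0,0,0,0,40,0,0,0,0,0,40,0,0,0,0,0,40,0,0,0],
)

```text
t: 3.95
position: [0.6283, -0.0108, 0.1875]
orientation: [180.0, 0.0, -179.9]
wrist_force: [0.4, 0.2, 0.3]
opening: 0.0919
grasp_force: 0.0
```

```bash
python3 -c "
from h import *
im,d,P=wrist()
ring(P,(.628,-.012),.052,.08)
ring(P,(.468,-.009),.052,.08)
ring(P,(.512,.25),.057,.08)
to(.628,-.012,.043)"
```

```text
(0.628, -0.012) 611 ctr 0.6293 -0.0124 r 0.031 zmax [0.0534 0.0587 0.0605]
(0.468, -0.009) 552 ctr 0.4708 -0.0106 r 0.0308 zmax [0.0545 0.0589 0.0607]
(0.512, 0.25) 525 ctr 0.5173 0.2389 r 0.0286 zmax [0.0575 0.062  0.0649]
t 4.0 pos [ 0.6285 -0.0111  0.1878] F [ 0.3  0.1 -0.1] op 0.0916 go [0.7, -0.9, 144.8] [0.0, 0.001, 0.001]
```

apply_moves(
  commands=[-1,0,30,0,0,0,-1,0,60,0,0,0,-1,0,90,0,0,0,-1,0,115,0,0,0,-1,0,132,0,0,0,-1,0,144,0,0,0,-1,0,144,0,0,0],
)

```text
t: 4.88
position: [0.6289, -0.0119, 0.0424]
orientation: [180.0, -0.0, -180.0]
wrist_force: [0.9, 0.3, -0.6]
opening: 0.0918
grasp_force: 0.0
```

apply_moves(
  commands=[0,0,0,0,0,0,0,0,0,0,0,0,0,0,0,0,0,0,0,0,0,0,0,0,0,0,0,0,0,0,0,0,0,0,0,0],
  hand=1,
  newtons=15,
)

```text
t: 5.62
position: [0.6294, -0.012, 0.0431]
orientation: [-180.0, 0.0, 180.0]
wrist_force: [-1.0, -0.8, 4.9]
opening: 0.0622
grasp_force: 15.0
```

apply_moves(
  commands=[0,0,-15,0,0,0,0,0,-40,0,0,0,0,0,-75,0,0,0,0,0,-110,0,0,0,0,0,-140,0,0,0,0,0,-157,0,0,0,0,0,-157,0,0,0],
)

```text
t: 6.5
position: [0.6295, -0.0118, 0.2008]
orientation: [180.0, 0.1, -180.0]
wrist_force: [0.3, 0.3, -1.5]
opening: 0.0626
grasp_force: 15.0
```

apply_moves(
  commands=[11,15,0,0,0,0,30,40,0,0,0,0,54,75,0,0,0,0,78,110,0,0,0,0,103,145,0,0,0,0,128,180,0,0,0,0,153,215,0,0,0,0,170,245,0,0,0,0,179,262,0,0,0,0,179,262,0,0,0,0],
)

```text
t: 7.75
position: [0.4475, 0.2517, 0.1986]
orientation: [-180.0, -0.1, -179.7]
wrist_force: [0.2, 0.6, -1.2]
opening: 0.0622
grasp_force: 15.0
```

apply_moves(
  commands=[0,0,0,0,0,0,0,0,0,0,0,0],
)

```text
t: 8.0
position: [0.4502, 0.2489, 0.1994]
orientation: [-180.0, -0.0, 179.9]
wrist_force: [0.7, 0.6, -1.7]
opening: 0.0627
grasp_force: 15.0
```

```bash
python3 -c "
from h import *
im,d,P=wrist('w2')
ring(P,(.512,.25),.057,.08)
im,d=get_image('top');P2=cloud('top',camera_info('top'),d)
ring(P2,(.512,.25),.052,.08)
to(.513,.25,.16)"
```

```text
few 0
(0.512, 0.25) 53 ctr 0.513 0.2517 r 0.0307 zmax [0.0525 0.0612 0.0669]
t 8.1 pos [0.4504 0.2492 0.1996] F [-0.6  0.9 -0.7] op 0.0623 go [-62.6, 0.9, 39.6] [-0.0, -0.0, -0.001]
```

View pics/w2.png

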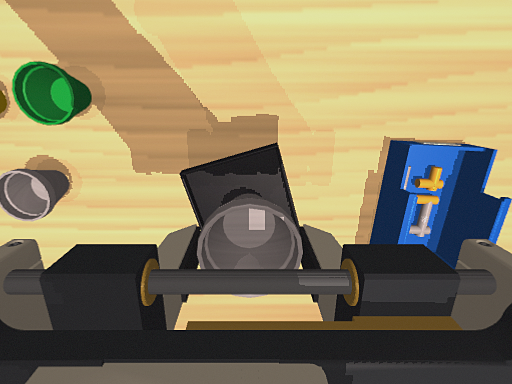

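The held pot at (250,250) hides the base pot from the wrist camera. The two base readings that remain agree on about (0.5135, 0.251).

apply_moves(
  commands=[-20,0,0,0,0,0,-45,1,10,0,0,0,-60,1,20,0,0,0,-63,1,40,0,0,0,-63,1,60,0,0,0,-63,1,80,0,0,0,-63,1,95,0,0,0,-63,1,105,0,0,0,-63,1,112,0,0,0,-63,1,112,0,0,0],
)

```text
t: 9.35
position: [0.5129, 0.251, 0.0875]
orientation: [-180.0, -0.0, -180.0]
wrist_force: [-0.3, -0.3, -1.2]
opening: 0.0619
grasp_force: 15.0
```

apply_moves(
  commands=[0,0,7,0,0,0,0,0,14,0,0,0,0,0,14,0,0,0,0,0,14,0,0,0],
)

```text
t: 9.85
position: [0.513, 0.2511, 0.0738]
orientation: [-180.0, -0.0, -180.0]
wrist_force: [0.3, -0.2, -2.0]
opening: 0.0623
grasp_force: 15.0
```

No contact so far. I'll lower the last few mm and release.

apply_moves(
  commands=[0,0,3,0,0,0,0,0,5,0,0,0,0,0,5,0,0,0,0,0,5,0,0,0],
)

```text
t: 10.35
position: [0.5131, 0.2511, 0.0688]
orientation: [180.0, 0.0, -180.0]
wrist_force: [0.3, 0.4, -1.1]
opening: 0.0622
grasp_force: 15.0
```

apply_moves(
  commands=[0,0,0,0,0,0,0,0,0,0,0,0,0,0,0,0,0,0,0,0,0,0,0,0,0,0,0,0,0,0],
  hand=-1,
)

```text
t: 10.98
position: [0.513, 0.2511, 0.0688]
orientation: [180.0, 0.0, -180.0]
wrist_force: [-0.7, 0.1, -1.5]
opening: 0.0916
grasp_force: 0.0
```

apply_moves(
  commands=[0,0,-15,0,0,0,0,0,-45,0,0,0,0,0,-80,0,0,0,0,0,-115,0,0,0,20,0,-150,0,0,0,30,0,-158,0,0,0,30,0,-158,0,0,0,30,0,-158,0,0,0],
)

```text
t: 11.98
position: [0.4829, 0.2506, 0.2258]
orientation: [-179.9, -0.1, 180.0]
wrist_force: [-1.0, 0.1, 0.2]
opening: 0.0918
grasp_force: 0.0
```

```bash
python3 -c "
from h import *
im,d,P=wrist('w3')
ring(P,(.513,.25),.075,.11)
ring(P,(.513,.25),.055,.11)
to(.4708,-.0106,.226)"
```

```text
(0.513, 0.25) 592 ctr 0.5138 0.2512 r 0.0313 zmax [0.076  0.0827 0.0848]
(0.513, 0.25) 1463 ctr 0.5138 0.2512 r 0.0313 zmax [0.0574 0.0722 0.0843]
t 12.03 pos [0.483  0.2506 0.2257] F [ 0.7 -0.  -0.2] op 0.0917 go [12.1, -261.2, -0.0] [-0.001, -0.001, -0.0]
```

View pics/w3.png

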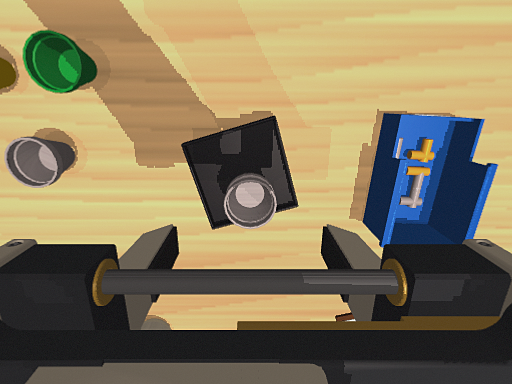

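The first pot is nested and upright at (250,200), with its rim at 0.084 as it should be. Next is pot B.

apply_moves(
  commands=[0,-15,0,0,0,0,2,-45,0,0,0,0,4,-85,0,0,0,0,6,-125,0,0,0,0,8,-165,0,0,0,0,10,-205,0,0,0,0,12,-240,0,0,0,0,12,-261,10,0,0,0,12,-261,30,0,0,0,12,-261,30,0,0,0],
)

```text
t: 13.28
position: [0.4696, -0.0112, 0.1954]
orientation: [-180.0, -0.2, 179.9]
wrist_force: [0.4, -0.1, 1.4]
opening: 0.0919
grasp_force: 0.0
```

apply_moves(
  commands=[0,0,0,0,0,0,0,0,0,0,0,0],
)

```text
t: 13.52
position: [0.4714, -0.0098, 0.1973]
orientation: [180.0, 0.1, -180.0]
wrist_force: [-0.0, 0.7, 0.4]
opening: 0.092
grasp_force: 0.0
```

```bash
python3 -c "
from h import *
im,d,P=wrist()
ring(P,(.470,-.0106),.052,.08)
to(.4708,-.0106,.043)"
```

```text
(0.47, -0.0106) 576 ctr 0.4697 -0.0107 r 0.031 zmax [0.0533 0.0587 0.0605]
t 13.57 pos [ 0.4714 -0.0098  0.1973] F [ 0.1 -0.3 -0.1] op 0.0916 go [0.7, -0.9, 154.3] [0.0, 0.001, 0.001]
```

apply_moves(
  commands=[1,0,30,0,0,0,1,0,65,0,0,0,1,0,95,0,0,0,1,0,122,0,0,0,1,0,142,0,0,0,1,0,153,0,0,0,1,0,153,0,0,0],
)

```text
t: 14.45
position: [0.4699, -0.0099, 0.0435]
orientation: [-180.0, -0.0, -180.0]
wrist_force: [-0.7, -0.7, 0.2]
opening: 0.0922
grasp_force: 0.0
```

apply_moves(
  commands=[0,0,0,0,0,0,0,0,0,0,0,0,0,0,0,0,0,0,0,0,0,0,0,0,0,0,0,0,0,0,0,0,0,0,0,0],
  hand=1,
  newtons=15,
)

```text
t: 15.2
position: [0.4704, -0.01, 0.044]
orientation: [180.0, 0.0, -180.0]
wrist_force: [-1.0, -0.8, 5.5]
opening: 0.0617
grasp_force: 15.0
```

apply_moves(
  commands=[0,0,-15,0,0,0,0,0,-40,0,0,0,0,0,-75,0,0,0,0,0,-110,0,0,0,0,0,-140,0,0,0,0,0,-157,0,0,0,0,0,-157,0,0,0],
)

```text
t: 16.08
position: [0.4706, -0.0099, 0.2022]
orientation: [180.0, 0.2, -180.0]
wrist_force: [-0.5, -0.4, -2.0]
opening: 0.0613
grasp_force: 15.0
```

```bash
python3 -c "
from h import *
to(.5138,.2512,.2)"
```

```text
t 16.07 pos [ 0.4706 -0.0099  0.2022] F [-0.5 -0.4 -2. ] op 0.0613 go [-43.3, 261.1, 2.5] [0.001, 0.003, 0.0]
```

apply_moves(
  commands=[-2,12,0,0,0,0,-7,40,0,0,0,0,-12,75,0,0,0,0,-18,110,0,0,0,0,-24,145,0,0,0,0,-30,180,0,0,0,0,-36,215,0,0,0,0,-41,245,0,0,0,0,-43,261,0,0,0,0,-43,261,0,0,0,0],
)

```text
t: 17.32
position: [0.5123, 0.252, 0.1999]
orientation: [-180.0, -0.1, -179.9]
wrist_force: [0.5, -0.3, -0.8]
opening: 0.0616
grasp_force: 15.0
```

apply_moves(
  commands=[0,0,0,0,0,0,0,0,20,0,0,0,0,0,45,0,0,0,0,0,65,0,0,0,0,0,85,0,0,0,0,0,95,0,0,0,0,0,95,0,0,0],
)

```text
t: 18.2
position: [0.5129, 0.2501, 0.1055]
orientation: [-180.0, -0.0, 179.9]
wrist_force: [-0.5, -0.5, -0.5]
opening: 0.0612
grasp_force: 15.0
```

```bash
python3 -c "
from h import *
to(.5136,.2512,.0885)"
```

```text
t 18.2 pos [0.5129 0.2501 0.1055] F [-0.5 -0.5 -0.5] op 0.0612 go [-0.7, 1.1, 17.0] [-0.001, -0.001, -0.001]
```

Home TCP height for this grip is about 0.088.

apply_moves(
  commands=[-0.5,1,6,0,0,0,-0.5,1,11,0,0,0,-0.5,1,15.5,0,0,0,-0.5,1,15.5,0,0,0,-0.5,1,15.5,0,0,0],
)

```text
t: 18.82
position: [0.5136, 0.252, 0.0903]
orientation: [-180.0, 0.0, -180.0]
wrist_force: [-0.3, -0.9, -1.5]
opening: 0.0615
grasp_force: 15.0
```

apply_moves(
  commands=[0,0,0,0,0,0,0,0,0,0,0,0,0,0,0,0,0,0,0,0,0,0,0,0,0,0,0,0,0,0],
  hand=-1,
)

```text
t: 19.45
position: [0.5135, 0.2521, 0.0902]
orientation: [180.0, -0.0, -180.0]
wrist_force: [0.4, 0.7, 0.4]
opening: 0.0918
grasp_force: 0.0
```

apply_moves(
  commands=[0,0,-15,0,0,0,0,0,-45,0,0,0,0,0,-80,0,0,0,0,0,-115,0,0,0,20,0,-145,0,0,0,30,0,-150,0,0,0,30,0,-150,0,0,0,30,0,-150,0,0,0],
)

```text
t: 20.45
position: [0.4835, 0.2517, 0.2394]
orientation: [-180.0, -0.1, 180.0]
wrist_force: [0.5, 0.7, -0.5]
opening: 0.0916
grasp_force: 0.0
```

```bash
python3 -c "
from h import *
im,d,P=wrist('w4')
ring(P,(.513,.25),.095,.13)
ring(P,(.513,.25),.055,.13)
to(.513,-.2215,.226)"
```

```text
(0.513, 0.25) 634 ctr 0.5136 0.2516 r 0.031 zmax [0.0961 0.1027 0.1045]
(0.513, 0.25) 2571 ctr 0.5135 0.2516 r 0.0311 zmax [0.0625 0.0816 0.1041]
t 20.5 pos [0.4835 0.2517 0.2393] F [0.2 0.4 0.1] op 0.0919 go [-29.6, -473.1, 13.8] [-0.001, -0.001, -0.0]
```

View pics/w4.png

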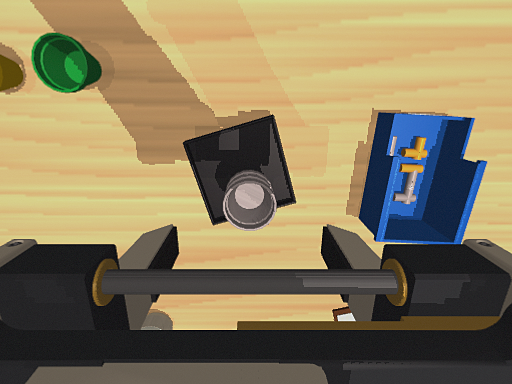

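The three pots stand as one upright stack, with the top rim at 0.104. Now the bell, with the fingers closed.

apply_moves(
  commands=[0,-20,0,0,0,0,0,-55,0,0,0,0,0,-95,0,0,0,0,0,-137,0,0,0,0,0,-180,0,0,0,0,0,-223,0,0,0,0,0,-266,0,0,0,0,0,-309,0,0,0,0,0,-352,0,0,0,0,0,-395,0,0,0,0],
  hand=1,
)

```text
t: 21.75
position: [0.4824, -0.1458, 0.2399]
orientation: [-180.0, -0.0, 179.9]
wrist_force: [0.2, 0.2, -0.2]
opening: 0.0007
grasp_force: 0.0
```

apply_moves(
  commands=[0,-35,0,0,0,0,0,-65,15,0,0,0,0,-79,35,0,0,0,0,-79,50,0,0,0,0,-79,50,0,0,0,0,-79,50,0,0,0],
)

```text
t: 22.5
position: [0.4839, -0.2213, 0.1907]
orientation: [180.0, 0.0, -179.9]
wrist_force: [0.2, 0.4, 0.8]
opening: 0.0004
grasp_force: 0.0
```

```bash
python3 -c "
from h import *
im,d,P=wrist()
ring(P,(.513,-.222),.066,.085,.03)
ring(P,(.513,-.222),.070,.085,.03)
ring(P,(.513,-.222),.0,.085,.055)
to(.513,-.222,.09)"
```

```text
(0.513, -0.222) 251 ctr 0.5124 -0.2235 r 0.0102 zmax [0.0679 0.0708 0.0726]
(0.513, -0.222) 177 ctr 0.5132 -0.2231 r 0.0093 zmax [0.0703 0.0711 0.0726]
(0.513, -0.222) 3942 ctr 0.513 -0.222 r 0.055 zmax [0.0014 0.0344 0.0712]
t 22.55 pos [ 0.4841 -0.2214  0.1909] F [ 0.8 -0.2  0.7] op 0.0002 go [-28.9, -0.6, 100.9] [-0.0, 0.001, 0.001]
```

apply_moves(
  commands=[-15,-1,10,0,0,0,-29,-1,35,0,0,0,-29,-1,65,0,0,0,-29,-1,90,0,0,0,-29,-1,105,0,0,0,-29,-1,110,0,0,0,-29,-1,110,0,0,0],
)

```text
t: 23.42
position: [0.513, -0.223, 0.0805]
orientation: [-180.0, 0.0, -180.0]
wrist_force: [-0.0, 0.6, -0.0]
opening: 0.0005
grasp_force: 0.0
```

apply_moves(
  commands=[0,0,5,0,0,0,0,0,9,0,0,0,0,0,12,0,0,0,0,0,15,0,0,0,0,0,17,0,0,0,0,0,17,0,0,0],
)

```text
t: 24.18
position: [0.5131, -0.2231, 0.0642]
orientation: [180.0, 0.1, 180.0]
wrist_force: [-1.5, 2.0, 13.1]
opening: 0.0005
grasp_force: 6.7
```

It reads 13 N at z = 0.064, so the plunger is on its stop. I'll hold briefly, then lift off.

apply_moves(
  commands=[0,0,0.5,0,0,0,0,0,0.5,0,0,0,0,0,-8,0,0,0,0,0,-25,0,0,0,0,0,-60,0,0,0,20,0,-100,0,0,0,40,0,-140,0,0,0,40,0,-140,0,0,0,40,0,-140,0,0,0],
)

```text
t: 25.3
position: [0.4725, -0.2226, 0.2032]
orientation: [180.0, 0.0, -180.0]
wrist_force: [-0.6, 0.4, -1.4]
opening: 0.0006
grasp_force: 0.0
```

```bash
python3 -c "
from h import *
im,d,P=wrist()
ring(P,(.513,-.223),.066,.085,.03)
im,d=get_image('top');P2=cloud('top',camera_info('top'),d)
ring(P2,(.513,.25),.09,.13)
to(.5,0,.2)"
```

```text
(0.513, -0.223) 224 ctr 0.5126 -0.2233 r 0.01 zmax [0.0681 0.0706 0.0722]
(0.513, 0.25) 122 ctr 0.5122 0.2522 r 0.0313 zmax [0.0911 0.0985 0.1075]
t 25.4 pos [ 0.4723 -0.2225  0.2023] F [ 0.7  0.3 -0.6] op 0.0002 go [-27.8, 222.5, 2.4] [0.001, -0.002, 0.001]
```

The plunger is back up, the stack is standing and the arm is clear.

```bash
python3 -c "
from bench import ticket
print(ticket.close_job())"
```

```text
the job is handed in; nothing more can be done
None
```

I nested both returned pots in the tray pot as one upright stack, pressed the bell to its stop and saw it spring back up, and handed in the job at about 25 s; no verdict came back.

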